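Park the index plunger and bring the drill guide up to the board

ROBOT

A 6-joint arm with a two-finger parallel gripper is mounted at the origin on the work surface. World frame = base frame: x ahead of the robot, y to its left, z up, the work surface at z = 0. Lengths are in m, angles in rad, forces in N, time in s.
With the tool pointing down it reaches from about 0.325 to 0.9 m from the base axis. Payload 6.1 kg.
Tool frame: the origin (TCP) lies midway between the tips of the shut fingers; the grasp point (between the pads) lies 19 mm behind it; x points along the fingers, y is the direction in which the jaws open and shut, and the axes are right-handed (so a half turn about x gives the same grasp; the last joint's range is limited). The gripper opens to 85 mm and grips with 20 to 120 N. Pads are 22 mm wide; open, the fingers measure 114 mm over their backs; the gripper's body (76 mm by 85 mm) begins 54 mm behind the grasp point. The pads swing forward as they close: fully open they stand 13 mm farther back than shut.
Start: joints at [1.081, 0.22, 1.526, -0, 1.395, -0.126], TCP at [0.222, 0.584, 0.231] pointing down, gripper open.
Joint ranges: [-2.98, 2.98], [-0.91, 2.08], [0.09, 2.57], [-1.24, 4.39], [0.2, 2.65], [-2.68, 2.68]. Speed limits (rad/s): [2.57, 2.57, 3.01, 3.14, 3.14, 3.14].

INTERFACE

Orientations are given as [roll, pitch, yaw] about the fixed x, y, z axes, in that order (R = Rz(yaw) Ry(pitch) Rx(roll)).
In Python, from plant import movep, move_l, set_joints, gripper_to, hold, inverse_kinematics, observe, get_image, get_calibration, Unreachable, job_done gives the robot as it stands. Calls block until the motion is done:
- movep(position, orientation): joint-space move of the TCP to a pose.
- move_l(position, feed=0.15, rotation=None, max_force=None): straight line of the TCP; rotation=None keeps the orientation; feed is the mean speed in m/s. With max_force (N) it stops when the force on the tool has changed by that much, and returns True; else False.
- set_joints(angles): joint-space move.
- gripper_to(opening, f_grip=None): finger opening in m; f_grip is the grip in N (None keeps the last); returns when the fingers have stopped.
- hold(seconds).
- inverse_kinematics(position, orientation): joint angles nearest the present ones, or None.
- observe(): the state.
- get_image(name): name is "scene" or "top" or "wrist"; returns (picture, depth): 384x512x3 uint8, red, green, blue; 384x512 float32, m along the optical axis (not along the pixel's ray), 0 where there is no reading.
- get_calibration(name): a dict with "intrinsics" (3x3 intrinsics, pixels), "world_from_camera" (4x4, takes a point from camera to world coordinates). Camera axes: x right, y down, z forward; pixel columns grow to the right and rows downward; lengths in m; the calibration is good to about 2 mm. A picture is of the moment at which its call begins: read the wrist's pose just before it. get_calibration takes no time and is no camera call; for the wrist camera it gives the pose at the moment of the call.
A pose or a line that the arm cannot do raises Unreachable and nothing moves.
- job_done(): hands the job in, once; it reports no verdict.
The state is a dict: "time_s": time; "q": joint angles; "joint_velocities": joint speeds; "joint_torque": joint torques, N m; "eef_pos": TCP position; "tcp_rot": TCP orientation; "ft_force": force on the tool from outside, world axes, zero at the start; "torque": the same for the moment, N m; "opening": finger opening in m.
Only numpy, scipy, OpenCV 4.12 (cv2) and the standard library are available. Lean on these libraries where they do the work, as an engineer would, in place of code of your own. Each camera call takes 0.05 s, during which the arm holds its last target.

TASK

On the drilling jig, pull up the red T-handle of the spring plunger, twist it anticlockwise (seen from above) and let it down into its rest notch so that it stays retracted; do not yank it hard against its upper stop and do not let it snap back. Then slide the freed blue drill-guide carriage along its rail until it presses lightly against the end of the clamped board, and leave it there touching, with the plunger still parked. Do not ram the board, and leave the glue bottle, screwdriver and offcut alone.

Things in the scene. Friction and masses are not known exactly. Their poses are not given: they have to be found in the camera images.
- jig: Plywood base of the drilling jig, 200 x 460 x 18 mm, fixed on the bench. Origin: centre of its underside, on the bench top. Its +y axis runs along the aluminium rail (40 mm wide, top 33.5 mm above the bench), from the carriage towards the board; z is up.
- carriage (a joint): Travel of the blue drill-guide carriage along the rail (jig's +y), m: 0 at home, where the plunger's tip locks it in a hole with 1.5 mm of play each way; grows towards the board, 60 to 100 mm away. The carriage is 88 mm across the rail and 80 mm along it, its flat top is 60 mm above the bench. Freed, it slides with about 2.5 N of friction and stays where it is left.
- carriage_face (a point): Centre of the carriage's flat end face that will meet the board, 48 mm above the bench. Axes as the jig's; the face looks to +y. It lies 40 mm ahead (+y) of the plunger's axis, which is upright through the middle of the carriage.
- board: Wooden board, 95 x 150 x 32 mm, held down on the rail by a light batten and two black knobs (reaching 95 mm above the bench, their axes 105 mm beyond the near end of the board); it cannot shift. Origin: centre of its underside, 34 mm above the bench; axes as the jig's.
- board_end (a point): Centre of the board's near end face, 48 mm above the bench, that looks to the jig's -y. The carriage touches when carriage_face and this point have the same y in the jig's frame.
- plunger (a joint): Lift of the spring plunger, m: 0 = down, locked. Spring: 5 N down at 0, 0.35 N more per mm. The handle turns only once the cross pin clears its collar's rim, at a lift of 10 to 20 mm: unknown, as the threaded collar is set differently each time. 1.5 mm above that a stiff rubber buffer (about 25 N/mm) stops it: go by feel. Parked in the notch it sits 3 mm below the clearing height (lift 7 to 17 mm).
- tee (a joint): Turn of the T-handle, rad: 0 +-0.1 in its slot when locked, positive anticlockwise from above. The rest notch is at 1.2 (its walls leave 1.06 to 1.34); an upright post stops the pin at about 1.34, another stops clockwise turning. Between 0.1 and 1.0 the pin rides on the flat rim, where it is not parked.
- tee_grip (a point): Centre of the red T-handle's grip bar: 14 mm thick (x), 46 long (y, white mark on the +y half), 24 high (z). Turns and lifts with the handle; at turn 0 its y is the jig's +y. When locked it is 114 mm above the bench, the bar's underside 102 mm. The collar below (28 mm across) reaches at most 92 mm up, so fingertips may go down to the bar's underside, pinching its thickness from above.
- cross_pin: Steel cross pin (25 mm long, 4 mm thick, lying under and along the grip bar, 44 mm below its centre) with the shoulder that meets the buffer; it turns and lifts with the handle and rides in the collar's slot, rim and notch.
- glue: Bystander: white closed glue bottle with orange cap, 54 mm across, 130 mm tall, standing on the bench. Origin: centre of its underside.
- driver: Bystander: screwdriver with a yellow handle lying on the bench, along its x.
- offcut: Bystander: wooden offcut 45 x 90 x 20 mm lying flat on the bench. Origin: centre of its underside.

How it is judged:
On the way, in this order (a step that is already met when the one before it is completed fails the run):
1. the plunger is lifted and twisted to its rest notch with the carriage still at home (value of joint plunger above 0.006 m and value of joint tee above 1.03 rad and value of joint carriage below 0.006 m), for 0.2 s.
2. the carriage presses lightly (over 2 N) against the board's end (contact force between board and anything else above 2 N and y of carriage_face in the frame of board_end above -0.0015 m), for 0.1 s.
At the end, for the whole second after the job is handed in: The plunger rests by itself in its notch (lift over 6 mm, handle turned to between 1.03 and 1.37 rad), the carriage's face is within 2 mm of the board's end, and all is at rest and released (value of joint plunger above 0.006 m and value of joint tee between 1.03 and 1.37 rad and velocity of joint plunger between -0.01 and 0.01 m/s and y of carriage_face in the frame of board_end above -0.002 m and velocity of joint carriage between -0.01 and 0.01 m/s); the robot touches nothing.
It fails at once if the plunger is forced with over 25 N against its upper stop, slot or post (contact force between cross_pin and anything else above 25 N).
It fails at once if the plunger snaps back (drops faster than 0.3 m/s) (velocity of joint plunger below -0.3 m/s).
It fails at once if the board is pressed with over 20 N (contact force between board and anything else above 20 N).
It fails at once if the glue bottle, screwdriver or offcut is disturbed (moved over 20 mm) (distance of any of glue, driver, offcut from where it was at the start of the episode above 0.02 m).
It also fails if it takes over 72 s, if anything falls off the work surface, if the arm or the gripper's body presses on something with over 40 N, if the wrist force passes 120 N, or if a joint passes its speed limit or range.

## Working session

There is one attempt and no reset: what is moved stays moved. The work goes in short steps, each a Python script; the robot and the scene stay as the last script left them, time stands still between calls to the robot, and variables do not carry over. Pictures are saved under pics/ and viewed, and the job is handed in when it is done.

```bash
ls; mkdir -p pics; python3 - <<'E'
from plant import *
import cv2
print(observe())
for n in ("scene","top","wrist"):
    im,d=get_image(n); cv2.imwrite(f"pics/{n}0.png",im[:,:,::-1]); c=get_calibration(n); print(n,c["intrinsics"].tolist(),c["world_from_camera"].round(4).tolist())
E
```

```text
pics
{'time_s': 0.0, 'q': array([ 1.08088883e+00,  2.21236592e-01,  1.52760392e+00,  1.32796441e-05,
        1.39476031e+00, -1.26065950e-01]), 'joint_velocities': array([-0.00152071, -0.00042821,  0.00056228,  0.00058435,  0.00144753,
        0.00013177]), 'joint_torque': array([-1.20024652e-03, -4.96888876e+01, -3.89399421e+01, -3.37962238e-04,
        1.09974176e-02, -2.39058130e-05]), 'eef_pos': array([0.22210169, 0.58354053, 0.2301966 ]), 'tcp_rot': array([-1.70337045,  1.56878811, -2.06721434]), 'ft_force': array([0.23664137, 0.25705604, 0.42407751]), 'torque': array([ 0.01311614, -0.0371605 ,  0.02840884]), 'opening': 0.08530233443346308}
scene [[409.5269738424607, 0.0, 252.43981794133438], [0.0, 409.5269738424607, 195.01443072587645], [0.0, 0.0, 1.0]] [[0.0421, 0.7416, -0.6696, 1.1008], [0.9991, -0.0359, 0.0232, 0.0562], [-0.0068, -0.6699, -0.7424, 0.6623], [0.0, 0.0, 0.0, 1.0]]
top [[361.9090765656711, 0.0, 252.6541321890191], [0.0, 361.9090765656711, 189.13191587850346], [0.0, 0.0, 1.0]] [[0.015, -0.9976, 0.0669, 0.5125], [-0.9996, -0.0134, 0.024, 0.0712], [-0.0231, -0.0673, -0.9975, 0.7548], [0.0, 0.0, 0.0, 1.0]]
wrist [[305.4305767595744, 0.0, 255.35782711447897], [0.0, 305.4305767595744, 188.98546152032873], [0.0, 0.0, 1.0]] [[0.3568, 0.8985, 0.2557, 0.1574], [0.9342, -0.3428, -0.0989, 0.6078], [-0.0012, 0.2742, -0.9617, 0.3721], [0.0, 0.0, 0.0, 1.0]]
```

View pics/scene0.png

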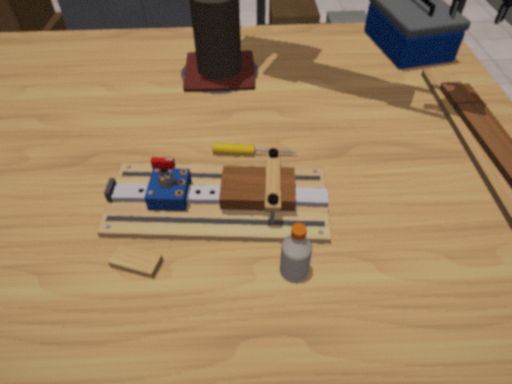

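View pics/top0.png

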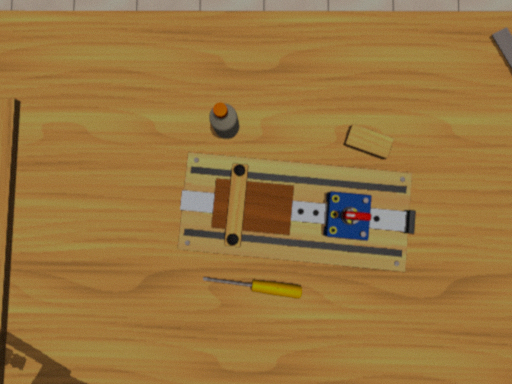

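View pics/wrist0.png

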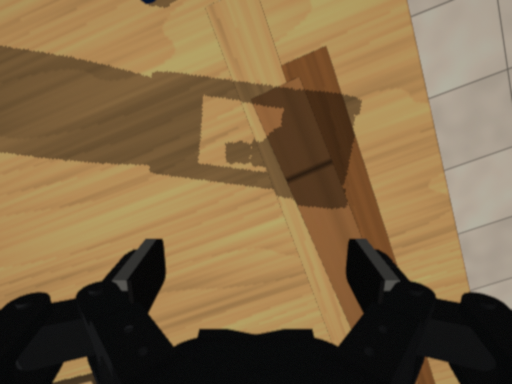

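The top view shows the red handle near (357,216), the blue carriage near (349,216) and the board near (253,207). The glue is at (222,115), the driver at (255,287) and the offcut at (370,142). In the scene view the handle is at (163,162). Next I'll triangulate these points.

```bash
cat > h.py <<'E'
from plant import *
import numpy as np, cv2
def mask(im,kind):
    h=cv2.cvtColor(im,cv2.COLOR_RGB2HSV); H,S,V=[h[:,:,i].astype(int) for i in range(3)]
    if kind=="red": m=((H<6)|(H>174))&(S>170)&(V>90)
    if kind=="blue": m=(H>100)&(H<125)&(S>130)&(V>50)
    return m.astype(np.uint8)
def ray(c,u,v):
    K=c["intrinsics"];T=c["world_from_camera"]
    d=T[:3,:3]@np.linalg.solve(K,[u,v,1.]); return T[:3,3],d
def onplane(c,u,v,z):
    o,d=ray(c,u,v); return o+d*(z-o[2])/d[2]
def tri(a,b):
    (o1,d1),(o2,d2)=a,b
    s=np.linalg.lstsq(np.c_[d1,-d2],o2-o1,rcond=None)[0]
    p,q=o1+s[0]*d1,o2+s[1]*d2; return (p+q)/2,np.linalg.norm(p-q)
def blob(m):
    n,l,st,ce=cv2.connectedComponentsWithStats(m); k=1+np.argmax(st[1:,4]); return (l==k).astype(np.uint8),st[k],ce[k]
E
python3 - <<'E'
from h import *
C={};R={}
for n in("scene","top"):
    im=cv2.imread(f"pics/{n}0.png")[:,:,::-1].copy(); C[n]=get_calibration(n)
    roi=np.zeros(im.shape[:2],np.uint8)
    if n=="scene": roi[140:250,90:340]=1
    else: roi[150:270,170:420]=1
    for k in("red","blue"):
        m,st,ce=blob(mask(im,k)*roi); R[n,k]=ce; print(n,k,st,ce)
        if k=="blue": print(cv2.minAreaRect(cv2.findNonZero(m)))
    x,y=(110,130) if n=="scene" else (170,140)
    cr=im[y:y+140,x:x+250]; cv2.imwrite(f"pics/{n}z.png",cv2.resize(cr,None,fx=3,fy=3,interpolation=cv2.INTER_CUBIC)[:,:,::-1])
print(tri(ray(C["scene"],*R["scene","red"]),ray(C["top"],*R["top","red"])))
print(onplane(C["top"],*R["top","red"],.126),onplane(C["top"],*R["top","blue"],.06))
E
```

```text
scene red [151 158  23  10 175] [161.37714286 162.6       ]
scene blue [146 170  44  40 996] [166.46385542 193.187751  ]
((167.45753479003906, 189.1466064453125), (42.45237731933594, 39.04730224609375), 2.12109637260437)
top red [345 211  26   9 142] [359.23239437 215.78873239]
top blue [ 327  192   44   48 1177] [348.30161427 215.59048428]
((348.27459716796875, 215.47950744628906), (41.37483596801758, 44.362510681152344), 5.19442892074585)
(array([ 0.51117716, -0.10101636,  0.1125844 ]), np.float64(0.0008509140615961544))
[ 0.51121161 -0.09785007  0.126     ] [ 0.51113495 -0.0949248   0.06      ]
```

View pics/topz.png

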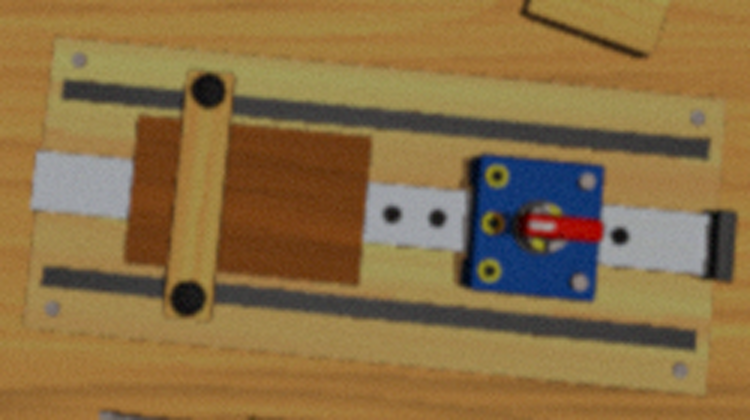

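View pics/scenez.png

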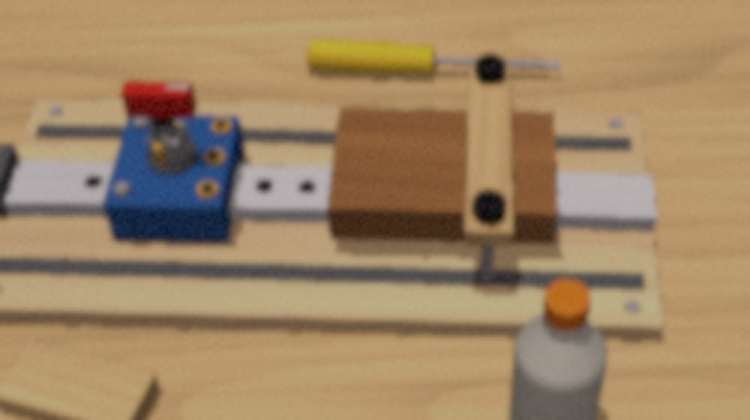

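```bash
python3 - <<'E'
from h import *
c=get_calibration("top")
# jig yaw from rail-parallel dark strips (ends read from the 3x crop)
for (a,b,z) in [((63,90),(708,149),.018),((42,276),(694,340),.018)]:
    P=[onplane(c,170+u/3,140+v/3,z) for u,v in(a,b)]; d=P[0]-P[1]; print("yaw",np.arctan2(-d[0],d[1]),np.linalg.norm(d))
bf=[onplane(c,170+u/3,140+v/3,.06) for u,v in((476,156),(463,287),(602,165),(594,299))]
be=[onplane(c,170+u/3,140+v/3,.066) for u,v in((371,136),(360,284))]
print(np.round(bf,4),np.round(be,4))
for y0 in(-1.648,1.494):
  for dy in(0,1.2):
    for z in(.1,.25): print(y0,dy,z,inverse_kinematics([.511,-.095,z],[0,np.pi/2,y0+dy]))
E
```

```text
yaw -0.0790199411667346 0.43875394378852983
yaw -0.08055874707495198 0.438818104594536
[[ 0.5556 -0.0577  0.06  ]
 [ 0.4724 -0.0496  0.06  ]
 [ 0.551  -0.1375  0.06  ]
 [ 0.4662 -0.1319  0.06  ]] [[0.5671 0.0098 0.066 ]
 [0.4736 0.016  0.066 ]]
-1.648 0 0.1 [-3.35618786e-01  1.07151444e-01  1.91582611e+00 -4.44089210e-16
  1.11861510e+00 -2.58415112e-01]
-1.648 0 0.25 [-3.35618786e-01 -4.55414159e-02  1.77518070e+00 -4.44089210e-16
  1.41195337e+00 -2.58415112e-01]
-1.648 1.2 0.1 [-3.35618786e-01  1.07151444e-01  1.91582611e+00 -4.44089210e-16
  1.11861510e+00 -1.45841511e+00]
-1.648 1.2 0.25 [-3.35618786e-01 -4.55414159e-02  1.77518070e+00 -4.44089210e-16
  1.41195337e+00 -1.45841511e+00]
1.494 0 0.1 None
1.494 0 0.25 None
1.494 1.2 0.1 [-0.33561879  0.10715144  1.91582611  0.          1.1186151   1.68277019]
1.494 1.2 0.25 [-0.33561879 -0.04554142  1.7751807   0.          1.41195337  1.68277019]
```

```bash
python3 - <<'E'
from h import *
for i,(x,y,z) in enumerate([(.511,-.135,.24),(.511,-.06,.24)]):
    movep([x,y,z],[0,np.pi/2,-1.650]); hold(.3)
    c=get_calibration("wrist"); im,d=get_image("wrist"); cv2.imwrite(f"pics/w{i}.png",im[:,:,::-1])
    np.savez(f"w{i}.npz",K=c["intrinsics"],T=c["world_from_camera"],d=d)
print(observe()["time_s"],observe()["eef_pos"],observe()["ft_force"])
E
```

```text
3.9833 [ 0.51100794 -0.06077839  0.23994425] [-0.16848462 -0.14595767  0.57995358]
```

View pics/w0.png

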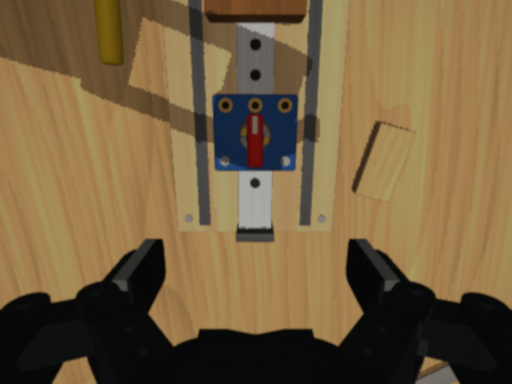

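View pics/w1.png

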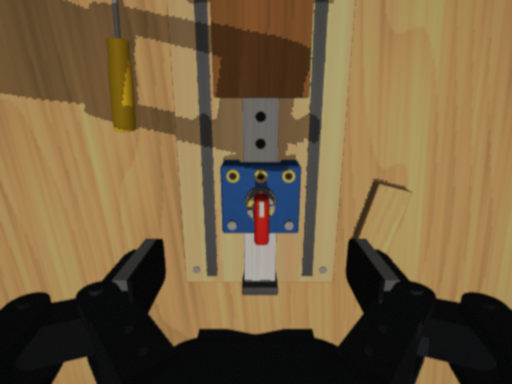

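```bash
python3 - <<'E'
import cv2,numpy as np
a=cv2.imread("pics/w0.png")[90:190,205:305];b=cv2.imread("pics/w1.png")[155:255,212:312]
cv2.imwrite("pics/wz.png",cv2.resize(np.hstack([a,b]),None,fx=4,fy=4,interpolation=cv2.INTER_CUBIC))
E
```

```text
(no output)
```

View pics/wz.png

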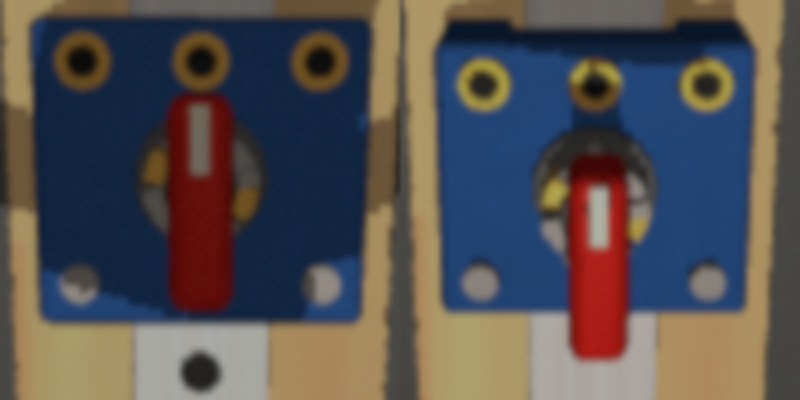

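```bash
python3 - <<'E'
from h import *
z=[np.load(f"w{i}.npz") for i in(0,1)]
c=[dict(intrinsics=k["K"],world_from_camera=k["T"]) for k in z]
w0=lambda u,v:(205+u/4-.4,90+v/4-.4); w1=lambda u,v:(212+(u-400)/4-.4,155+v/4-.4)
for n,a,b in[("mark+",(200,103),(598,183)),("mark-",(200,177),(598,249)),("end-",(201,310),(599,358)),("hole",(201,61),(596,85)),("bl",(80,285),(480,284)),("br",(323,285),(708,284)),("tl",(81,61),(484,85)),("tr",(319,61),(708,85))]:
    p,e=tri(ray(c[0],*w0(*a)),ray(c[1],*w1(*b))); print(n,p.round(4),round(e,4))
# board end edge at z=.066, w1 row 97 / carriage face edge
for n,k,uv in[("board",1,(261,97)),("carr+y top edge w1",1,(260,155+45/4)),("carr -y w0",0,(255,90+320/4)),("carr -y w1",1,(261,155+310/4)),("carr+y w0",0,(255,90+20/4))]:
    print(n,onplane(c[k],*uv,.066 if n=="board" else .06).round(4))
E
```

```text
mark+ [ 0.5151 -0.0767  0.123 ] 0.0002
mark- [ 0.5139 -0.0915  0.1252] 0.0002
end- [ 0.5119 -0.1206  0.1204] 0.0
hole [ 0.516  -0.069   0.0622] 0.0002
bl [ 0.4794 -0.1233  0.0632] 0.0003
br [ 0.5432 -0.1283  0.0637] 0.0005
tl [ 0.486  -0.0666  0.062 ] 0.0003
tr [ 0.5458 -0.0713  0.0625] 0.0005
board [0.5227 0.0118 0.066 ]
carr+y top edge w1 [ 0.5163 -0.0589  0.06  ]
carr -y w0 [ 0.5107 -0.1364  0.06  ]
carr -y w1 [ 0.5115 -0.1358  0.06  ]
carr+y w0 [ 0.5169 -0.0595  0.06  ]
```

```bash
python3 - <<'E'
from h import *
O=[0,np.pi/2,-1.650]
P=np.array([.5137,-.0975])
movep([*P,.17],O); gripper_to(.05,40)
hold(.3); f0=observe()["ft_force"]; 
print(move_l([*P,.103],feed=.06,max_force=5)); 
j=np.array([np.cos(-.08),np.sin(-.08),0])
for w in(.024,.020,.018,.016):
    gripper_to(w,20); hold(.15); o=observe(); print(w,o["opening"],(o["ft_force"]-f0).round(2),((o["ft_force"]-f0)@j).round(2))
print(o["eef_pos"],o["time_s"])
im,_=get_image("wrist"); cv2.imwrite("pics/g0.png",im[:,:,::-1])
E
```

```text
False
0.024 0.023967020027570656 [ 0.16  0.59 -0.28] 0.11
0.02 0.01986850834811558 [0.9  0.32 0.08] 0.87
0.018 0.01841054342616811 [0.24 0.16 0.13] 0.22
0.016 0.01595388722659176 [ 0.65  0.39 -0.25] 0.61
[ 0.51369684 -0.09750988  0.10300139] 8.025
```

View pics/g0.png

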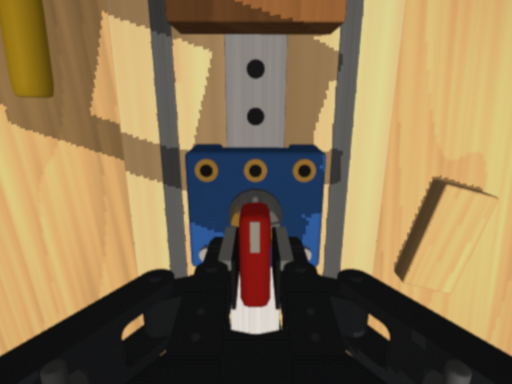

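```bash
python3 - <<'E'
from h import *
f0=observe()["ft_force"]; print(f0)
print(gripper_to(.010,50)); hold(.3); o=observe(); print(o["opening"],(o["ft_force"]-f0).round(2),o["eef_pos"].round(4))
p0=o["eef_pos"].copy(); f0=o["ft_force"].copy()
L=[]
for k in range(1,46):
    h=.0005*k
    s=move_l([.5137,-.0975,.103+h],feed=.02,max_force=8); hold(.08)
    F=np.mean([ (hold(.01),observe()["ft_force"])[1] for _ in range(3)],axis=0)-f0; L.append((h*1e3,(observe()["eef_pos"][2]-p0[2])*1e3,F[2]))
    print("%.1f %.2f %.2f |%.2f %.2f"%(*L[-1],F[0],F[1]),s)
    ref=[x[2] for x in L if x[0]>2 and x[0]<h*1e3-1]
    exp=-5-.35*h*1e3
    if F[2]<exp-4: print("stop");break
print(observe()["time_s"])
E
```

```text
[-0.09698873 -0.28669132 -0.81688034]
False
0.012410705543725573 [-1.96  0.45  5.49] [ 0.5136 -0.0975  0.1031]
0.5 0.09 -5.07 |0.49 0.32 False
1.0 0.29 -11.06 |2.93 -1.21 False
stop
9.3083
```

```bash
python3 - <<'E'
from h import *
f0=np.array([-.1,-.3,-.3]); z0=.1031
for k in range(3,60):
    h=.0005*k
    s=move_l([.5137,-.0975,.103+h],feed=.02,max_force=8); hold(.06)
    F=np.mean([ (hold(.01),observe()["ft_force"])[1] for _ in range(3)],axis=0)-f0; l=(observe()["eef_pos"][2]-z0)*1e3
    print("%.1f %.2f %.2f |%.2f %.2f"%(h*1e3,l,F[2],F[0],F[1]),s)
    if F[2]<-5-.35*l-4: print("stop");break
print(observe()["time_s"])
E
```

```text
1.5 1.19 -6.20 |0.66 -0.39 False
2.0 1.79 -6.77 |-0.22 -0.01 False
2.5 2.27 -7.07 |-0.88 -0.30 False
3.0 2.79 -7.13 |-1.27 0.15 False
3.5 3.29 -7.31 |-1.92 -0.73 False
4.0 3.82 -7.39 |-2.66 -0.75 False
4.5 4.32 -6.99 |-2.40 -0.38 False
5.0 4.81 -7.99 |-2.48 -0.03 False
5.5 5.35 -8.25 |-2.86 0.17 False
6.0 5.83 -8.74 |-2.88 0.02 False
6.5 6.34 -8.75 |-3.45 0.39 False
7.0 6.82 -8.49 |-3.14 0.17 False
7.5 7.33 -8.85 |-3.48 0.25 False
8.0 7.88 -9.01 |-3.88 0.19 False
8.5 8.34 -8.34 |-4.13 1.04 False
9.0 8.85 -9.21 |-3.92 0.42 False
9.5 9.35 -9.41 |-3.71 0.61 False
10.0 9.88 -9.89 |-4.27 0.96 False
10.5 10.32 -9.78 |-4.28 0.46 False
11.0 10.84 -10.31 |-4.26 1.22 False
11.5 11.37 -10.78 |-4.39 0.59 False
12.0 11.85 -10.33 |-4.68 1.25 False
12.5 12.35 -10.29 |-4.97 0.80 False
13.0 12.87 -10.83 |-4.10 0.63 False
13.5 13.34 -10.78 |-4.63 0.92 False
14.0 13.86 -11.35 |-4.29 0.82 False
14.5 14.36 -11.19 |-4.18 0.79 False
15.0 14.87 -11.28 |-4.69 0.81 False
15.5 15.35 -11.78 |-5.36 1.18 False
16.0 15.86 -11.63 |-4.66 0.87 False
16.5 16.38 -11.51 |-4.42 0.83 False
17.0 16.87 -12.30 |-4.51 1.16 False
17.5 17.36 -12.30 |-4.66 1.04 False
18.0 17.88 -11.90 |-4.71 0.16 False
18.5 18.38 -12.36 |-4.65 0.60 False
19.0 18.77 -14.09 |-4.41 0.49 False
19.5 19.07 -18.51 |-2.81 0.09 False
stop
21.6417
```

```bash
python3 - <<'E'
from h import *
f0=np.array([-.1,-.3,-.3])
move_l([.5133,-.0975,.103+.0183],feed=.01); hold(.3)
o=observe(); print(((o["eef_pos"][2]-.1031)*1e3).round(2),(o["ft_force"]-f0).round(2),o["torque"].round(3))
t0=o["torque"][2]
for a in np.arange(.15,1.21,.15):
    s=move_l([.5133,-.0975,.103+.0183],feed=.05,rotation=[0,np.pi/2,-1.65+a],max_force=8); hold(.15)
    o=observe(); print(round(a,2),s,((o["eef_pos"]-[.5137,-.0975,.1031])*1e3).round(2),(o["ft_force"]-f0).round(2),o["torque"].round(3),o["time_s"],o["q"][5].round(3),o["opening"])
    if abs(o["torque"][2]-t0)>.25 or s: print("stop");break
im,_=get_image("wrist"); cv2.imwrite("pics/t0.png",im[:,:,::-1])
E
```

```text
18.5 [ -1.71   2.33 -12.68] [0.17  0.552 0.082]
0.15 False [-0.13 -0.02 18.36] [ -1.44   0.68 -11.93] [ 0.265  0.383 -0.037] 22.6667 -0.407 0.012892891191140943
0.3 False [-0.1  -0.04 18.35] [ -1.21   2.92 -12.6 ] [ 0.295  0.104 -0.014] 23.1167 -0.557 0.012900793222474788
0.45 False [-1.200e-01 -1.000e-02  1.835e+01] [  0.19   1.46 -13.24] [ 0.294 -0.065 -0.009] 23.5667 -0.707 0.012915692532682611
0.6 False [-1.000e-01  1.000e-02  1.837e+01] [  1.46   2.47 -12.84] [ 0.401 -0.251  0.   ] 24.0167 -0.857 0.012884104966623263
0.75 False [-0.12  0.02 18.34] [  2.56   3.25 -12.45] [ 0.467 -0.413  0.006] 24.4667 -1.007 0.01315181113774746
0.9 False [-0.14 -0.03 18.34] [  3.32   3.05 -12.71] [ 0.483 -0.589 -0.029] 24.9167 -1.157 0.013031873303094712
1.05 False [-0.17 -0.03 18.32] [  4.01   3.25 -12.43] [ 0.469 -0.728 -0.006] 25.3667 -1.307 0.012989388045105783
1.2 False [-0.17 -0.06 18.32] [  4.47   2.83 -12.59] [ 0.413 -0.837  0.023] 25.8167 -1.457 0.01279249720578688
```

View pics/t0.png

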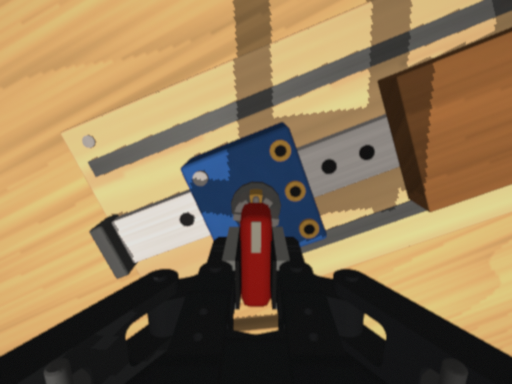

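```bash
python3 - <<'E'
from h import *
f0=np.array([-.1,-.3,-.3])
for h in np.arange(17.8,11.9,-.5):
    s=move_l([.5133,-.0975,.103+h/1e3],feed=.02,max_force=15); hold(.08)
    o=observe(); F=o["ft_force"]-f0; l=(o["eef_pos"][2]-.1031)*1e3
    print("%.1f %.2f"%(h,l),F.round(2),o["torque"][2].round(3),s)
    if F[2]>-3: print("floor");break
print(o["time_s"],o["q"].round(3))
E
```

```text
17.8 17.78 [  5.31   1.82 -12.39] -0.04 False
17.3 17.29 [  4.46   2.88 -11.86] 0.006 False
16.8 16.79 [  4.42   2.85 -12.4 ] -0.048 False
16.3 16.28 [  5.15   2.56 -11.63] 0.004 False
15.8 15.81 [  5.42   2.22 -12.14] -0.001 False
15.3 15.29 [  5.72   1.47 -11.11] -0.01 False
14.8 14.77 [  4.82   2.92 -11.15] -0.023 False
14.3 14.28 [  5.22   2.75 -11.34] -0.034 False
13.8 13.86 [  4.82   1.62 -10.59] -0.06 False
13.3 13.59 [ 3.84  3.2  -6.22] -0.023 False
12.8 13.30 [ 3.3   2.44 -2.09] -0.013 False
floor
29.5333 [-0.339  0.092  1.898 -0.     1.151 -1.46 ]
```

```bash
python3 - <<'E'
from h import *
f0=np.array([-.1,-.3,-.3]); u=np.array([np.sin(.08),np.cos(.08),0]); n=np.array([u[1],-u[0],0])
b=np.array([.5133,-.0975,.103+.0130])
for d in(5,20,40,56):
    s=move_l(b+u*d/1e3,feed=.05,max_force=9); hold(.1); o=observe(); F=o["ft_force"]-f0
    print(d,s,((o["eef_pos"]-b)@u*1e3).round(2),"along %.2f lat %.2f z %.2f"%(F@u,F@n,F[2]),o["torque"].round(3),o["eef_pos"][2].round(4))
    if s or abs(F@u)>8: break
im,_=get_image("top"); cv2.imwrite("pics/top1.png",cv2.resize(im[140:280,170:420],None,fx=3,fy=3)[:,:,::-1])
im,_=get_image("scene"); cv2.imwrite("pics/sc1.png",cv2.resize(im[130:270,110:360],None,fx=3,fy=3)[:,:,::-1]); print(observe()["time_s"])
E
```

```text
5 False 4.78 along 0.31 lat 2.33 z -0.69 [-0.043 -0.408 -0.025] 0.1164
20 False 20.59 along 3.21 lat 3.74 z 1.90 [ 0.48  -0.628  0.001] 0.1163
40 False 40.36 along 2.80 lat 4.29 z 1.43 [ 0.389 -0.899  0.041] 0.1163
56 False 56.22 along 1.44 lat 5.76 z 2.15 [ 0.281 -0.955 -0.035] 0.1162
31.75
```

View pics/sc1.png

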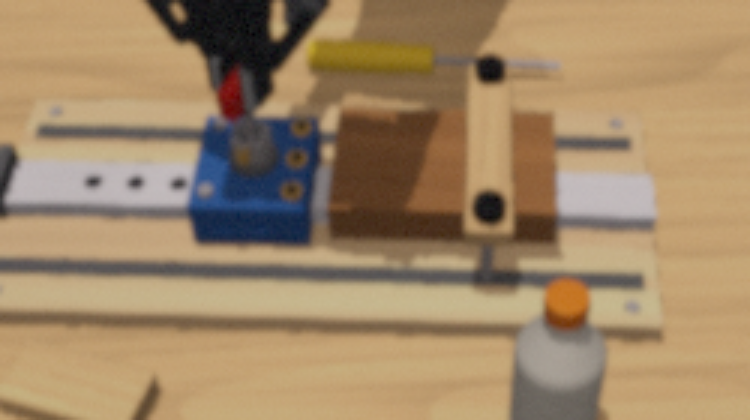

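```bash
python3 - <<'E'
from h import *
f0=np.array([-.1,-.3,-.3]); u=np.array([np.sin(.08),np.cos(.08),0]); n=np.array([u[1],-u[0],0])
b=np.array([.5133,-.0975,.103+.0130])
for d in np.arange(57,100,.7):
    s=move_l(b+u*d/1e3,feed=.012,max_force=8); hold(.05)
    F=np.mean([ (hold(.01),observe()["ft_force"])[1] for _ in range(4)],axis=0)-f0; o=observe()
    print("%.1f"%d,s,((o["eef_pos"]-b)@u*1e3).round(2),"along %.2f lat %.2f z %.2f"%(F@u,F@n,F[2]))
    if F@u<-8 : print("contact"); break
    if abs(F@n)>12: break
print(o["time_s"])
E
```

```text
57.0 False 56.62 along -0.26 lat 5.05 z 1.94
57.7 False 57.08 along -1.34 lat 5.16 z 2.19
58.4 False 57.68 along -1.38 lat 4.80 z 2.53
59.1 False 58.35 along -1.88 lat 4.76 z 2.41
59.8 False 59.07 along -1.99 lat 4.75 z 2.17
60.5 False 59.76 along -1.42 lat 5.08 z 2.05
61.2 False 60.44 along -1.44 lat 5.08 z 2.15
61.9 False 61.15 along -2.30 lat 4.65 z 1.98
62.6 False 61.82 along -2.13 lat 4.90 z 2.15
63.3 False 62.56 along -2.35 lat 5.44 z 1.69
64.0 False 63.25 along -2.28 lat 4.65 z 1.82
64.7 False 63.93 along -1.67 lat 4.98 z 2.09
65.4 False 64.64 along -1.98 lat 5.39 z 1.90
66.1 False 65.35 along -1.38 lat 4.85 z 2.32
66.8 False 66.02 along -1.52 lat 5.01 z 2.18
67.5 False 66.75 along -1.99 lat 5.22 z 2.18
68.2 False 67.43 along -2.04 lat 4.85 z 1.94
68.9 False 68.13 along -2.23 lat 5.28 z 2.08
69.6 False 68.84 along -2.08 lat 4.88 z 2.08
70.3 False 69.52 along -1.74 lat 4.88 z 1.76
71.0 False 70.25 along -1.64 lat 5.24 z 1.88
71.7 False 70.55 along -2.85 lat 5.00 z 1.72
72.4 False 70.63 along -5.42 lat 4.56 z 1.55
73.1 False 70.77 along -7.67 lat 4.74 z 2.08
73.8 False 70.87 along -9.47 lat 4.56 z 2.01
contact
40.0833
```

```bash
python3 - <<'E'
from h import *
f0=np.array([-.1,-.3,-.3]); u=np.array([np.sin(.08),np.cos(.08),0]); n=np.array([u[1],-u[0],0])
b=np.array([.5133,-.0975,.103+.0130])+n*.0005
hold(.3)
move_l(b+u*.0724,feed=.01); hold(.2); o=observe(); F=o["ft_force"]-f0; print(F@u,F@n,F[2])
gripper_to(.017,20); hold(.1); o=observe(); F=o["ft_force"]-f0; print(F@u,F@n,F[2],o["opening"])
gripper_to(.045); hold(.1); o=observe(); F=o["ft_force"]-f0; print(F@u,F@n,F[2],o["opening"])
p=o["eef_pos"].copy()
print(move_l([p[0],p[1],.20],feed=.06,max_force=5)); hold(.2)
q=p-u*.05-np.array([0,0,0]); 
c=get_calibration("wrist"); im,d=get_image("wrist"); cv2.imwrite("pics/w2.png",im[:,:,::-1]); np.savez("w2.npz",K=c["intrinsics"],T=c["world_from_camera"])
for k in("top","scene"):
    im,_=get_image(k); s=im[140:280,170:420] if k=="top" else im[130:270,110:360]; cv2.imwrite(f"pics/{k}2.png",cv2.resize(s,None,fx=3,fy=3)[:,:,::-1])
print(observe()["time_s"])
E
```

```text
-4.356320403668556 3.3704696821590323 3.0117938558903403
-1.1458738701890279 -0.6344367436963041 -0.973464921377821 0.016767356178206263
0.7142316716301498 0.09231281687197081 0.9101843888613101 0.045149763890556416
False
43.5833
```

View pics/w2.png

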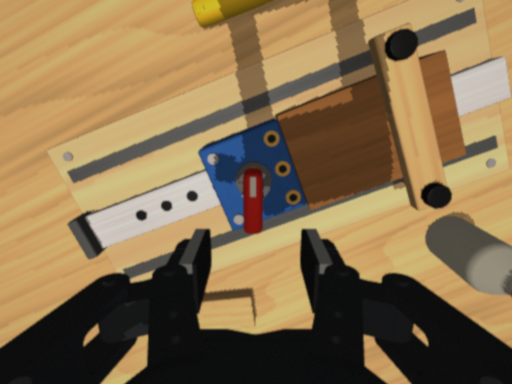

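View pics/scene2.png

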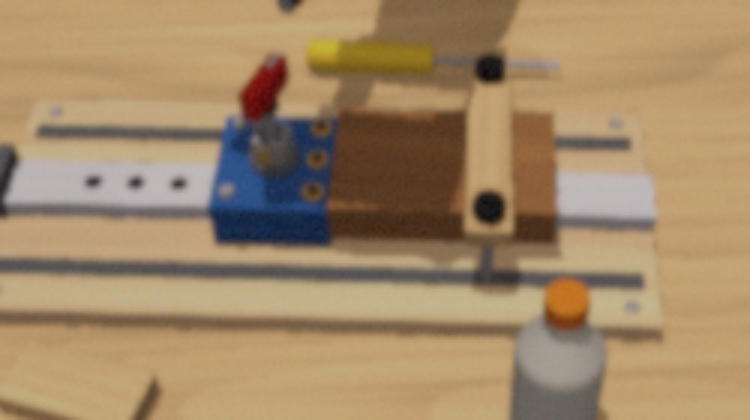

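```bash
python3 - <<'E'
import cv2
a=cv2.imread("pics/w2.png")[100:250,180:350]; cv2.imwrite("pics/w2z.png",cv2.resize(a,None,fx=4,fy=4,interpolation=cv2.INTER_CUBIC))
E
```

```text
(no output)
```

View pics/w2z.png

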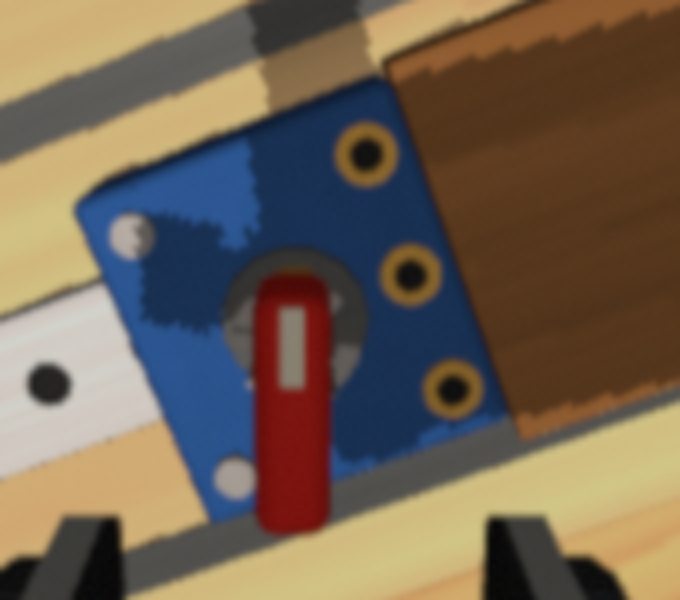

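View pics/top2.png

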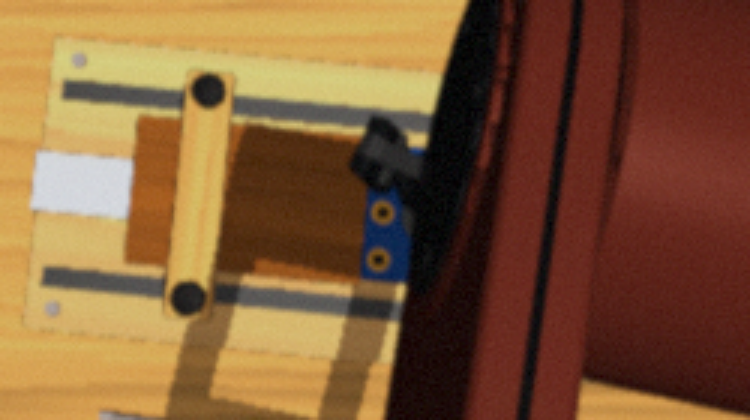

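The zoomed wrist view shows no gap between the blue edge and the board, and the handle is turned. Before handing in, I'll take a second view to measure the handle's height and turn.

```bash
python3 - <<'E'
from h import *
p=observe()["eef_pos"]; move_l([p[0]+.03,p[1]-.06,.25],feed=.1); hold(.3)
c=get_calibration("wrist"); im,d=get_image("wrist"); np.savez("w3.npz",K=c["intrinsics"],T=c["world_from_camera"]); cv2.imwrite("pics/w3.png",im[:,:,::-1])
m,st,ce=blob(mask(im,"red")); print(st,ce,observe()["time_s"])
x,y=int(ce[0])-60,int(ce[1])-60; print(x,y); cv2.imwrite("pics/w3z.png",cv2.resize(im[y:y+120,x:x+120],None,fx=4,fy=4,interpolation=cv2.INTER_CUBIC)[:,:,::-1])
E
```

```text
[295  95  17  56 640] [302.1046875 125.153125 ] 44.9167
242 65
```

View pics/w3z.png

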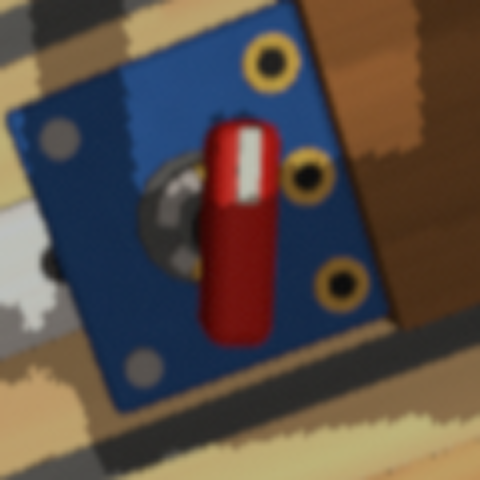

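```bash
python3 - <<'E'
from h import *
z=[np.load(f"w{i}.npz") for i in(2,3)]
c=[dict(intrinsics=k["K"],world_from_camera=k["T"]) for k in z]
A=lambda u,v:(180+u/4-.4,100+v/4-.4); B=lambda u,v:(242+u/4-.4,65+v/4-.4)
R={}
for n,a,b in[("m+",(292,306),(251,127)),("m-",(292,389),(247,203)),("end-",(293,533),(240,346)),("h1",(367,154),(271,63)),("h2",(410,275),(308,176)),("h3",(453,389),(343,285))]:
    p,e=tri(ray(c[0],*A(*a)),ray(c[1],*B(*b))); R[n]=p; print(n,p.round(4),round(e,4))
d=R["m+"]-R["end-"]; print("turn",np.arctan2(-d[0],d[1])+.08)
f0=onplane(c[0],*A(450,250),.06); g=onplane(c[0],*A(455,250),.066); print(f0,g)
E
```

```text
m+ [ 0.5    -0.0187  0.1386] 0.0001
m- [ 0.5131 -0.0252  0.1389] 0.0001
end- [ 0.5398 -0.0378  0.1339] 0.0005
h1 [0.4919 0.0035 0.0607] 0.0
h2 [0.5214 0.0008 0.0629] 0.0003
h3 [ 0.5517 -0.0015  0.0616] 0.0005
turn 1.2043107125667558
[0.52059224 0.0115107  0.06      ] [0.51973507 0.01238184 0.066     ]
```

```bash
python3 -c "
from plant import *
print(observe()['time_s'],observe()['ft_force']); job_done()"
```

```text
44.9167 [0.46637889 0.37265982 0.1837871 ]
the job is handed in; nothing more can be done
```

The job is done and handed in at 44.9 s. The plunger is parked in its notch and the carriage is touching the board; no verdict was reported.

- **Plunger:** I pinched the T-handle and lifted it in 0.5 mm steps. The buffer showed itself at about 18.7 mm of lift, and the pull peaked at about 18.5 N. I eased back a little and turned the handle 1.2 rad anticlockwise with almost no torque. I then lowered it until the notch floor took the spring, at about 13.9 mm of lift.
- **Carriage:** I drew it along the rail by the handle for about 70.5 mm until it met the board. The push was about 9.5 N, so roughly 7 N on the board after sliding friction. I then eased off, let go and moved clear.

**Last checks:**
- **Handle:** two wrist views put the turn at 1.20 rad and the bar about 14 mm higher than when locked, so it is parked.
- **Contact:** no gap shows between carriage and board in the wrist or scene pictures.
- **Robot:** the wrist force was near zero, so it was touching nothing.
- **Bystanders:** the glue bottle and screwdriver look unmoved, but I did not measure them or the offcut.

**Disagreements:**
- The bar's top measured about 3 mm lower than the text says.
- The top camera put the plunger axis about 4 mm from where the wrist camera did. I used the wrist camera's value, and the bar was centred between the fingers.
- The top camera's estimate of the travel to the board was about 66 mm. The wrist camera's was about 71 mm, which matched the actual contact.

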